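# Hang a painted panel at the mark and hold the inspection lamp out

## Robot

A 6-joint arm with a two-finger parallel gripper is mounted at the origin on the work surface. World frame = base frame: x ahead of the robot, y to its left, z up, the work surface at z = 0. Lengths are in m, angles in rad, forces in N, time in s.
With the tool pointing down it reaches from about 0.425 to 0.95 m from the base axis. Payload 3.5 kg.
Tool frame: the origin (TCP) lies at the very end of the fingers, on their centre line; the grasp point (between the pads) lies 19 mm behind it; z points along the fingers, x is the direction in which the jaws open and shut, and the axes are right-handed (so a half turn about z gives the same grasp; the last joint's range is limited). The gripper opens to 85 mm and grips with 20 to 120 N. Pads are 22 mm wide; open, the fingers measure 114 mm over their backs; the gripper's body (76 mm by 85 mm) begins 54 mm behind the grasp point. The pads swing forward as they close: fully open they stand 13 mm farther back than shut.
Start: joints at [-1.272, 0.286, 1.577, -0, 1.279, -0.15], TCP at [0.293, -0.608, 0.231] pointing down, gripper open.
Joint ranges: [-2.77, 2.77], [-0.9, 2.22], [0.21, 2.48], [-1.53, 4.67], [0.24, 2.81], [-2.84, 2.84]. Speed limits (rad/s): [2.79, 2.79, 3.14, 3.14, 3.14, 3.14].

## Interface

Orientations are given as a unit quaternion [x, y, z, w].
In Python, from bench import telemetry, viewer, sign_off, finder gives the robot as it stands.
- The arm moves only by the tool servo_tool, never from a script. Its argument "rows" is text: rows parted by semicolons, each of 5 numbers parted by spaces: the shift along the tool's x, y, z in mm, then the turn about the tool's z in degrees, then the gripper command: -1 is shut, 1 is fully open, values between are in proportion. In form: x y z spin claw; .... A call has exactly 5 rows; each row shifts and turns the commanded pose from where the row before left it, along the tool's axes as they then stand; what a row does not reach is not made up. A row lasts 1/10 s, in which the tool goes at most 50 mm and 8.59 degrees, less where a joint would pass 70% of its speed; a pose out of reach is approached as far as the arm can. A call is refused whole if a number of a shift passes 50 or a number of a turn 8.59, either way. A call with a gripper value outside its range is refused whole. The fingers move at their own pace and stop on an object; "grip_force" is the grip in N (left out, the last holds). Time passes only in rows, so rows that do not move let the fingers close, or fill a call up. It gives the time, the measured TCP pose, the force and the opening at its end, in the units of the state.
- telemetry.read_state(): the state, without advancing time (a new reading comes with each control period).
- viewer.snapshot(name): name is "scene" or "top" or "wrist"; returns a dict with "img" (400x640x3 uint8, red, green, blue), "fx", "fy", "cx", "cy" (pixels), "T" (4x4, takes a point from camera to world coordinates). Camera axes: x right, y down, z forward; pixel columns grow to the right and rows downward; lengths in m; the calibration is good to about 2 mm. The wrist camera is an equidistant fisheye: a pixel r from the principal point sees the ray r / f radians off the axis. A picture is of the moment at which its call begins. There is no depth.
- sign_off(): hands the job in, once; it reports no verdict.
Trained networks look in the newest picture that a camera, given by its name, has taken for a name from the list of things; names that differ only in an ending like _2 or _b are one class to them, and where a whole thing is asked for, a point or a joint stands for the part that bears it (a point fixed in the world has none). Each returns a list of dicts, best first, with "conf" (0 to 1); they miss things now and then, are a little off and sometimes report something else, mostly with a low value. They report only what shows in the picture. A call takes as long as a camera call.
- finder.search_frame(camera, query): "position" ([column, row] in pixels, amid what is visible of it).
- finder.masks_of(camera, query): "mask" (400x640 bool, what is visible of it) and "position" ([column, row] in pixels, amid what is visible of it).
The state is a dict: "t": time; "joints": joint angles; "dq": joint speeds; "joint_efforts": joint torques, N m; "ee_pos": TCP position; "eef_rot": TCP orientation; "contact_force": force on the tool from outside, world axes, zero at the start; "torque": the same for the moment, N m; "width": finger opening in m.
Only numpy, scipy, OpenCV 4.12 (cv2) and the standard library are available. Lean on these libraries where they do the work, as an engineer would, in place of code of your own. Each camera call takes 0.05 s, during which the arm holds its last target. There are 200 camera calls.

## Task

Take the green panel on its orange-tabbed carrier off the small dark stand, hook it onto the long drying rail at the blue band with the panel on the robot's side, slide it along the rail (without lifting it off) to the red mark and let go of it. Then press the red release button of the blue inspection lamp fully down, pull the lamp out by its yellow grip through to its second stop, and finish still gripping it there, fully extended (a spring draws it back if let go). Leave the paint tin, the screwdriver and the red tray alone.

Things in the scene. Friction and masses are not known exactly. Their poses are not given: they have to be found in the camera images.
- carrier_tab (a point): Grasp point of the loose panel carrier (about 180 g): the centre of the graspable height of its upright orange tab. The tab is 14 mm thick (carrier x) by 40 mm wide (carrier y) by 55 mm high, from 32 mm below this point to 23 mm above it; below the tab lies the aluminium bridge, 30 x 50 x 6 mm. Axes are the carrier's: z up, y along the bar it hangs on, x through the panel (the green panel is on the -x side).
- carrier_hook (a point): Underside of the carrier's bridge, centre, 38 mm straight below carrier_tab: this rests on top of the bar (131 mm above the bench on the small stand, 176 mm on the rail). The hook is an upside-down U, open below: two legs 5 mm thick and 50 mm wide (y), 20 mm apart inside, for a bar 12 mm thick. The rear (+x) leg, with a dark counterweight, reaches 45 mm below this point and 22 mm out in x; the front (-x) leg carries the panel.
- panel_centre (a point): Centre of the green panel (4 x 80 x 85 mm), 13 mm to -x and 72.5 mm below carrier_hook; its lower edge is 115 mm below carrier_hook.
- carrier: The loose carrier with its panel; origin and axes as carrier_hook.
- rail: Fixed drying rail: a round steel bar 12 mm thick and 440 mm long along the rail's y, centre 170 mm above the bench, on two grey posts at its ends (y = -220 and +220 mm, 14 mm thick, feet 90 mm in x by 40 mm). Origin on the bench below the bar's middle; -x of the rail faces the robot.
- load_band (a point): Blue band (24 mm wide) on the rail, centre of the bar, 140 mm to -y from its middle (80 mm from the post on the robot's right): hook the carrier on here, within 30 mm.
- red_mark (a point): Centre of the red band (24 mm wide) on the rail, at the bar's centre (170 mm above the bench); its place along the rail differs each time; a red patch on the foot bar below repeats it. Axes as the rail's. The carrier's middle is to hang here, within 15 mm along the rail.
- park: Small dark stand on which the carrier hangs at the start: a 12 mm bar, centre 125 mm above the bench, between two posts 150 mm apart; the panel hangs on its -x side. Fixed. Origin on the bench below the bar's middle, y along the bar.
- lamp: Fixed inspection lamp unit: blue housing 40 mm (x) x 210 mm (y) x 40 mm, from y = -85 to +125 mm, top 120 mm above the bench, on a post and dark foot 110 x 170 mm. Origin on the bench below the housing; the telescope comes out of the housing's -y end, along the lamp's -y. It stands on the robot's side of the rail, about 160 mm from it.
- release_top (a point): Top of the red release button (24 mm across), 133 mm above the bench when up, on the housing at y = +20 mm of the lamp. Pressed straight down 8 mm, with about 3 N; it stays down by itself.
- release (a joint): Travel of the release button: 0 up, 0.008 m fully down. Below about 0.005 the telescope is blocked at its first stop.
- lamp_grip (a point): Grasp point on the upright yellow grip (22 x 22 mm, 60 mm high) on top of the black lamp head (50 x 50 mm, its top 120 mm above the bench). The point is 152 mm above the bench; the grip runs from 120 to 180 mm. Axes as the lamp's. When fully retracted it is 115 mm to -y of the lamp's origin; it moves along the lamp's -y with the telescope. Its height never changes.
- tube (a joint): Extension of the telescope: 0 retracted; first stop at 0.050 m (cannot pass while the button is up); second stop, its end, at 0.130 m. It slides with 1.6 N friction against a return spring of 40 N/m, so it must be held out.
- paint_tin: Bystander: steel paint tin, 56 mm wide, 60 mm high, loose. Origin under its centre.
- driver: Bystander: screwdriver lying loose on the bench. Origin under its centre.
- parts_tray: Bystander: red open tray 90 x 120 x 40 mm, loose. Origin under its centre.

How it is judged:
By the outcome, as a careful person would: the job done as asked, in the order asked, and still so for the second after the job is handed in, while the arm keeps its last pose, push and grip.
It also fails if it takes over 72 s, if anything falls off the work surface, if the arm or the gripper's body presses on something with over 40 N, if the wrist force passes 120 N, or if a joint passes its speed limit or range.

## Working session

There is one attempt and no reset: what is moved stays moved. The work goes in short steps, Python scripts to look and compute and a tool call to move; the robot and the scene stay as the last step left them, time stands still between calls to the robot, and variables do not carry over. Pictures are saved under pics/ and viewed, about 8 in all and at most 12, crops included, and the job is handed in when it is done.

Besides the shell and the picture viewer there is one more tool, called after "Emit:" as name(argument=value, ...) on one line, values as JSON. servo_tool: Moves the arm, as the interface text tells. Its arguments: {"type":"object","properties":{"rows":{"type":"string"},"grip_force":{"type":"number"}},"required":["rows"]}

```bash
mkdir -p pics; cat > h.py <<'E'
import numpy as np, cv2
from bench import telemetry, viewer, sign_off, finder
def snap(n,f=None):
    s=viewer.snapshot(n)
    if f: cv2.imwrite('pics/'+f,s['img'][:,:,::-1])
    return s
def ray(s,p):
    T=np.array(s['T']);u=(p[0]-s['cx'])/s['fx'];v=(p[1]-s['cy'])/s['fy']
    if s.get('fish'):
        r=np.hypot(u,v);k=np.sin(r)/max(r,1e-9);d=np.array([u*k,v*k,np.cos(r)])
    else: d=np.array([u,v,1.])
    return T[:3,3],T[:3,:3]@d
def atz(s,p,z):
    o,d=ray(s,p);return o+d*(z-o[2])/d[2]
def tri(a,pa,b,pb):
    o1,d1=ray(a,pa);o2,d2=ray(b,pb);d1=d1/np.linalg.norm(d1);d2=d2/np.linalg.norm(d2)
    A=np.stack([d1,-d2],1);k=np.linalg.lstsq(A,o2-o1,rcond=None)[0]
    return (o1+k[0]*d1+o2+k[1]*d2)/2,np.linalg.norm(o1+k[0]*d1-o2-k[1]*d2)
def proj(s,P):
    T=np.array(s['T']);c=T[:3,:3].T@(np.array(P)-T[:3,3])
    if s.get('fish'):
        r=np.arctan2(np.hypot(c[0],c[1]),c[2]);q=c[:2]/np.hypot(c[0],c[1])*r
    else: q=c[:2]/c[2]
    return np.array([s['cx']+s['fx']*q[0],s['cy']+s['fy']*q[1]])
E
python3 - <<'E'
from h import *
np.set_printoptions(precision=4,suppress=True)
a=snap('scene','scene.png');b=snap('top','top.png');w=snap('wrist','wrist.png')
for s in (a,b): print(s['T'],s['fx'],s['cx'],s['cy'])
cv2.imwrite('pics/m.png',np.vstack([a['img'],b['img']])[:,:,::-1][:, :])
for q in ['carrier_tab','panel_centre','carrier','rail','load_band','red_mark','park','lamp','release_top','lamp_grip','paint_tin','driver','parts_tray']:
    for c in ('scene','top'):
        print(q,c,[(np.round(r['position'],1).tolist(),round(r['conf'],2)) for r in finder.search_frame(c,q)[:2]])
print(telemetry.read_state())
E
```

```text
[[ 0.4927  0.7272 -0.478   1.1371]
 [ 0.8702 -0.4158  0.2645 -0.3313]
 [-0.0064 -0.5462 -0.8376  1.0555]
 [ 0.      0.      0.      1.    ]] 517.326466060904 312.4170434689192 197.0382115605159
[[ 0.0107 -0.9972  0.0742  0.5179]
 [-0.9999 -0.0099  0.0105 -0.0341]
 [-0.0097 -0.0743 -0.9972  1.2203]
 [ 0.      0.      0.      1.    ]] 423.06988285196235 316.0816185455692 201.17535628346408
carrier_tab scene [([153.0, 210.7], 0.88)]
carrier_tab top [([443.2, 258.3], 0.78)]
panel_centre scene [([151.8, 215.5], 0.77)]
panel_centre top [([443.6, 261.1], 0.81), ([209.5, 251.1], 0.68)]
carrier scene [([153.1, 209.9], 0.58)]
carrier top [([447.3, 258.0], 0.63), ([197.5, 185.9], 0.18)]
rail scene [([312.1, 207.7], 0.85)]
rail top [([320.8, 188.6], 0.61)]
load_band scene [([320.3, 229.9], 0.76)]
load_band top [([318.6, 194.3], 0.66)]
red_mark scene [([334.7, 224.8], 0.75), ([153.5, 228.6], 0.7)]
red_mark top [([310.1, 185.3], 0.69)]
park scene [([156.0, 230.9], 0.89)]
park top [([423.4, 259.1], 0.66), ([441.7, 259.9], 0.28)]
lamp scene [([380.8, 130.4], 0.96)]
lamp top [([220.8, 250.3], 0.9)]
r
[... 189 characters left out ...]
int_tin scene [([228.7, 184.4], 0.8)]
paint_tin top [([364.8, 268.4], 0.67)]
driver scene [([369.7, 283.3], 0.72)]
driver top [([307.0, 138.2], 0.75)]
parts_tray scene [([448.4, 172.8], 0.74)]
parts_tray top [([195.0, 185.5], 0.72)]
{'t': 1.45, 'joints': array([-1.272 ,  0.2863,  1.5767, -0.    ,  1.2786, -0.15  ]), 'dq': array([ 0.0004,  0.0002, -0.0012,  0.0009, -0.    ,  0.0002]), 'joint_efforts': array([ -0.0006, -40.5949, -29.2931,  -0.0002,   0.0005,  -0.    ]), 'ee_pos': array([ 0.2929, -0.6081,  0.2314]), 'eef_rot': array([ 0.8467, -0.532 ,  0.    ,  0.    ]), 'contact_force': array([-0.1341,  0.0348,  0.4877]), 'torque': array([0.0275, 0.0169, 0.0088]), 'width': 0.08517023559400003}
```

View pics/scene.png

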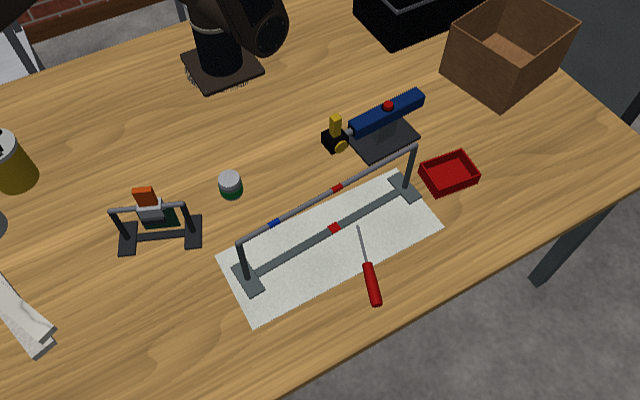

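View pics/top.png

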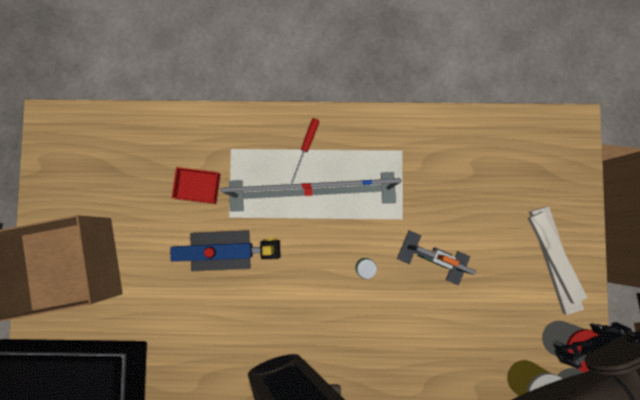

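The scene view shows the stand at (150,225), the blue band at (275,223), the red mark on the bar at (336,188), the button at (388,105) and the grip at (336,125). The network's load_band and scene red_mark readings disagree with the picture, so I'll use colour segmentation for those.

```bash
python3 - <<'E'
from h import *
np.set_printoptions(precision=4,suppress=True)
a=snap('scene');b=snap('top')
def comps(s,lo,hi,box,mina=6):
    h=cv2.cvtColor(s['img'],cv2.COLOR_RGB2HSV);m=cv2.inRange(h,lo,hi)
    k=np.zeros_like(m);x0,y0,x1,y1=box;k[y0:y1,x0:x1]=1
    n,l,st,c=cv2.connectedComponentsWithStats(m*k)
    return [(c[i],st[i,4],st[i,:4]) for i in range(1,n) if st[i,4]>=mina]
R=((0,150,90),(8,255,255));B=((105,120,50),(130,255,255));Y=((20,150,100),(33,255,255));O=((6,180,120),(17,255,255))
for n,col,ba,bb in [('blue',B,(255,210,290,235),(350,172,385,195)),('red',R,(325,175,348,197),(295,175,320,200)),('footred',R,(325,215,345,240),(295,175,320,200)),
  ('btn',R,(375,95,400,115),(195,240,220,262)),('grip',Y,(322,110,345,145),(255,235,285,262)),('tab',O,(125,180,165,210),(430,245,470,275)),('housing',B,(340,80,430,140),(165,235,260,270))]:
    for nm,s,bx in (('s',a,ba),('t',b,bb)): print(n,nm,[(np.round(c,1).tolist(),int(A),t.tolist()) for c,A,t in comps(s,*col,bx)])
for nm,s,bx in (('s',a,(95,170,215,265)),('t',b,(390,225,480,290))):
    x0,y0,x1,y1=bx;cv2.imwrite(f'pics/c{nm}.png',cv2.resize(s['img'][y0:y1,x0:x1,::-1],None,fx=4.4,fy=4.4,interpolation=cv2.INTER_CUBIC))
c1=cv2.imread('pics/cs.png');c2=cv2.imread('pics/ct.png')
h=max(c1.shape[0],c2.shape[0]);o=np.zeros((h,c1.shape[1]+c2.shape[1],3),np.uint8);o[:c1.shape[0],:c1.shape[1]]=c1;o[:c2.shape[0],c1.shape[1]:]=c2
o=o[:600];print(o.shape);cv2.imwrite('pics/c1.png',cv2.resize(o,(800,int(o.shape[0]*800/o.shape[1]))))
# rail bar scene points
g=cv2.resize(b['img'][165:215,215:415,::-1],None,fx=4,fy=4,interpolation=cv2.INTER_CUBIC)
g2=cv2.resize(a['img'][130:260,230:430,::-1],None,fx=3,fy=3,interpolation=cv2.INTER_CUBIC)
o=np.zeros((590,800,3),np.uint8);o[:200]=g;o[200:590,:600]=g2
cv2.imwrite('pics/c2.png',o)
E
```

```text
blue s [([273.7, 222.3], 69, [268, 218, 13, 10])]
blue t [([366.7, 182.0], 27, [363, 181, 9, 4])]
red s [([336.8, 187.2], 46, [332, 183, 11, 9])]
red t [([307.2, 188.7], 85, [302, 184, 10, 11])]
footred s [([333.9, 227.2], 91, [328, 222, 13, 12])]
footred t [([307.2, 188.7], 85, [302, 184, 10, 11])]
btn s [([387.8, 103.8], 50, [383, 100, 10, 8])]
btn t [([209.0, 251.9], 66, [205, 248, 9, 9])]
grip s [([334.8, 117.3], 81, [329, 113, 13, 12]), ([340.8, 142.1], 18, [337, 140, 8, 5])]
grip t [([270.2, 239.2], 18, [265, 238, 12, 3]), ([266.4, 250.0], 87, [262, 246, 10, 9])]
tab s [([140.9, 189.6], 102, [132, 186, 19, 8])]
tab t [([450.0, 260.5], 61, [442, 257, 16, 8])]
housing s [([385.8, 109.3], 882, [348, 87, 77, 45])]
housing t [([211.9, 251.7], 1035, [171, 243, 80, 18])]
(418, 924, 3)
```

View pics/c1.png

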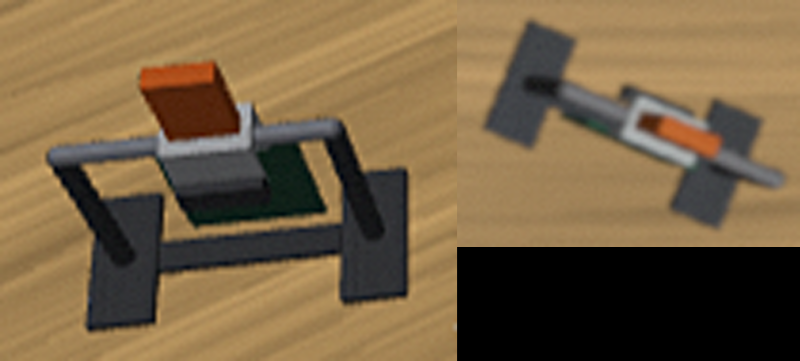

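View pics/c2.png

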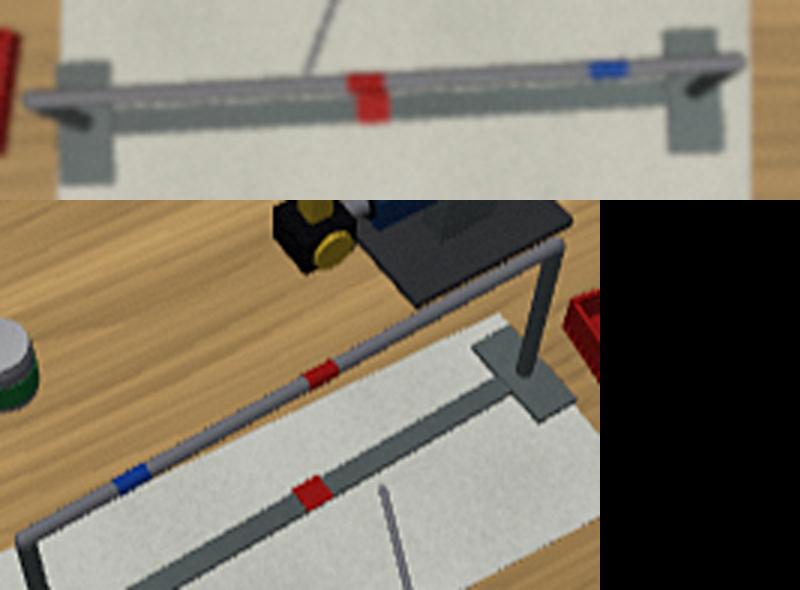

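Both crops are clear. The rail bar ends are at top (400,180.5) and (222,189.5), and the stand's bar ends are at scene (109.4,211) and (182,203.6). The tab's broad faces lie along the bar, and the panel (green) is on the robot's side.

```bash
python3 - <<'E'
from h import *
np.set_printoptions(precision=4,suppress=True)
a=snap('scene');b=snap('top')
P=lambda n,ps,pt,z: print(n,'scene',atz(a,ps,z),'top',atz(b,pt,z),'tri',*tri(a,ps,b,pt))
P('blue',(273.7,222.3),(366.7,182),.172)
P('red',(336.8,187.2),(306.3,185.8),.172)
P('railR',(237.3,243.3),(400.2,180.5),.17)
P('railL',(416.7,144.3),(222,189.5),.17)
print('footred',atz(a,(333.9,227.2),.008),atz(b,(308,191.5),.008))
P('btn',(387.8,103.8),(209,251.9),.131)
P('grip',(336.,114.5),(266.4,250),.18)
P('tabtop',(140.9-.8,189.6-1.8),(450,260.5),.192)
P('parkR',(109.4,211),(474.8,272.8),.125)
P('parkL',(182.1,203.6),(417,249),.125)
print('tin',atz(b,(366,268),.06),'tray',atz(b,(197,186),.02))
for s,pts in ((a,[(348,130),(424,88),(424,99)]),(b,[(171,246),(250,243),(250,258),(171,261)])): print([atz(s,p,.12).tolist() for p in pts])
E
```

```text
blue scene [ 0.6468 -0.1481  0.172 ] top [ 0.645  -0.1486  0.172 ] tri [ 0.6455 -0.1483  0.1702] 0.0012275261761694701
red scene [0.6368 0.0034 0.172 ] top [0.634  0.0017 0.172 ] tri [0.6349 0.003  0.1697] 0.002716625619469219
railR scene [ 0.6526 -0.2303  0.17  ] top [ 0.6498 -0.2323  0.17  ] tri [ 0.6507 -0.2313  0.1678] 0.0029265371095603177
railL scene [0.6251 0.214  0.17  ] top [0.6229 0.2125 0.17  ] tri [0.6237 0.214  0.1682] 0.0023795382219619957
footred [0.6371 0.0016 0.008 ] [0.6358 0.0022 0.008 ]
btn scene [0.466  0.2512 0.131 ] top [0.4657 0.2507 0.131 ] tri [0.4658 0.2509 0.1309] 0.0005547385333298972
grip scene [0.4706 0.1008 0.18  ] top [0.4742 0.0972 0.18  ] tri [0.4748 0.0971 0.186 ] 0.0015877261929594844
tabtop scene [ 0.452 -0.35   0.192] top [ 0.4545 -0.3469  0.192 ] tri [ 0.4539 -0.3483  0.1931] 0.0036697671787076754
parkR scene [ 0.4235 -0.4278  0.125 ] top [ 0.4199 -0.43    0.125 ] tri [ 0.4202 -0.4295  0.122 ] 0.0030846024534177665
parkL scene [ 0.4826 -0.2871  0.125 ] top [ 0.4788 -0.2831  0.125 ] tri [ 0.4781 -0.2858  0.1178] 0.0021532108257519855
tin [ 0.4236 -0.1594  0.06  ] tray [0.6473 0.3196 0.02  ]
[[0.4807058832887615, 0.12992242940484533, 0.12], [0.45860067214674394, 0.36642161245452604, 0.11999999999999988], [0.4889825294982335, 0.3441580383872231, 0.1200000000000001]]
[[0.47929386131065616, 0.35288272146880933, 0.11999999999999988], [0.4892886656800114, 0.14764774560362076, 0.11999999999999988], [0.4506818575987481, 0.1467864654689527, 0.11999999999999988], [0.44066355233730825, 0.35148214216136786, 0.11999999999999988]]
```

```bash
cat >> h.py <<'E'
def go(target,yaw,n,claw,st=None,start=None):
    """rows to world TCP target (m), tool-x yaw (deg), n rows"""
    if start is None:
        st=st or telemetry.read_state();p=np.array(st['ee_pos']);q=st['eef_rot'];th=np.degrees(np.arctan2(2*q[0]*q[1],q[0]**2-q[1]**2))
    else: p,th=np.array(start[:3]),start[3]
    dth=(yaw-th+180)%360-180;d=(np.array(target)-p)*1000/n;rows=[]
    for i in range(n):
        t=np.radians(th+dth*i/n);x=np.array([np.cos(t),np.sin(t)]);y=np.array([np.sin(t),-np.cos(t)])
        rows.append(f"{d[:2]@x:.1f} {d[:2]@y:.1f} {-d[2]:.1f} {-dth/n:.2f} {claw}")
    print('from',np.round(p,4),round(th,2))
    for i in range(0,n,5): print('; '.join(rows[i:i+5]))
E
python3 -c "
from h import *
go((.453,-.348,.232),-22.4,10,1)"
```

```text
from [ 0.2929 -0.6081  0.2313] -64.28
-16.5 -25.7 -0.1 -4.19 1; -14.6 -26.8 -0.1 -4.19 1; -12.6 -27.8 -0.1 -4.19 1; -10.5 -28.7 -0.1 -4.19 1; -8.4 -29.4 -0.1 -4.19 1
-6.2 -29.9 -0.1 -4.19 1; -4.0 -30.3 -0.1 -4.19 1; -1.8 -30.5 -0.1 -4.19 1; 0.4 -30.5 -0.1 -4.19 1; 2.7 -30.4 -0.1 -4.19 1
```

Emit:
servo_tool(rows="-16.5 -25.7 0 -4.19 1; -14.6 -26.8 0 -4.19 1; -12.6 -27.8 0 -4.19 1; -10.5 -28.7 0 -4.19 1; -8.4 -29.4 0 -4.19 1", grip_force=40)

```text
t: 2.15
ee_pos: [0.3733, -0.477, 0.2314]
eef_rot: [0.93, -0.368, 0.0, 0.0]
contact_force: [1.6, -0.8, -0.6]
width: 0.0856
```

Emit:
servo_tool(rows="-6.2 -29.9 0 -4.19 1; -4.0 -30.3 0 -4.19 1; -1.8 -30.5 0 -4.19 1; 0.4 -30.5 0 -4.19 1; 2.7 -30.4 0 -4.19 1")

```text
t: 2.65
ee_pos: [0.4534, -0.3469, 0.2315]
eef_rot: [0.981, -0.193, 0.0, 0.0]
contact_force: [1.4, -0.7, 0.7]
width: 0.0849
```

Emit:
servo_tool(rows="0 0 0 0 1; 0 0 0 0 1; 0 0 0 0 1; 0 0 0 0 1; 0 0 0 0 1")

```text
t: 3.15
ee_pos: [0.4524, -0.3488, 0.2313]
eef_rot: [0.981, -0.195, -0.0, 0.0]
contact_force: [0.9, 0.2, -0.2]
width: 0.0855
```

```bash
python3 - <<'E'
from h import *
np.set_printoptions(precision=4,suppress=True)
w=snap('wrist','w1.png');w['fish']=1
print(w['T'],w['fx'],w['cx'],w['cy'])
s=telemetry.read_state();print(s['ee_pos'],s['eef_rot'],s['joints'],s['contact_force'])
for q in ('carrier_tab','park','carrier'): print(q,[(r['position'],r['conf']) for r in finder.search_frame('wrist',q)])
print('pred tab top',proj(w,(.453,-.348,.192)),'parkR',proj(w,(.4217,-.429,.131)),'parkL',proj(w,(.4805,-.2855,.131)))
E
```

```text
[[ 0.924  -0.3619 -0.1234  0.4836]
 [-0.3824 -0.8746 -0.2981 -0.2718]
 [ 0.      0.3226 -0.9465  0.3743]
 [ 0.      0.      0.      1.    ]] 309.70691628693146 318.25299344358433 200.77978143833616
[ 0.4524 -0.3487  0.2312] [ 0.9808 -0.1948 -0.0001 -0.    ] [-0.8341  0.0591  1.8361 -0.0001  1.2466 -0.442 ] [0.814  0.4175 0.4612]
carrier_tab [([324.2, 205.2], 0.9)]
park [([321.5, 124.7], 0.71)]
carrier [([323.5, 204.0], 0.8)]
pred tab top [319.5784 230.1254] parkR [321.328  287.0122] parkL [321.2976 116.644 ]
```

View pics/w1.png

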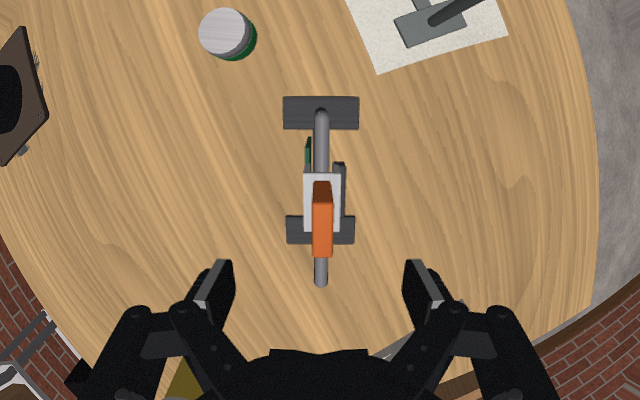

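The wrist view shows the tab's top face centred at about (322,231), against a prediction of (319.6,230). The bar is vertical at column 321, so the yaw is right. I'll descend with +1.5 mm in x.

Emit:
servo_tool(rows="0.3 0 17 0 1; 0.3 0 17 0 1; 0.3 0 17 0 1; 0.3 0 16 0 1; 0.3 0 14 0 1")

```text
t: 3.85
ee_pos: [0.4541, -0.3485, 0.1492]
eef_rot: [0.981, -0.194, -0.0, -0.0]
contact_force: [0.2, 0.8, 0.1]
width: 0.0857
```

Emit:
servo_tool(rows="0 0 0 0 1; 0 0 0 0 -1; 0 0 0 0 -1; 0 0 0 0 -1; 0 0 0 0 -1")

```text
t: 4.35
ee_pos: [0.4545, -0.3489, 0.1512]
eef_rot: [0.981, -0.194, 0.001, 0.0]
contact_force: [0.2, -0.7, 0.4]
width: 0.028
```

Emit:
servo_tool(rows="0 0 0 0 -1; 0 0 0 0 -1; 0 0 0 0 -1; 0 0 0 0 -1; 0 0 0 0 -1")

```text
t: 4.85
ee_pos: [0.4547, -0.3489, 0.151]
eef_rot: [0.981, -0.194, 0.001, 0.0]
contact_force: [0.8, 0.4, 3.4]
width: 0.0134
```

Emit:
servo_tool(rows="0 0 -10 0 -1; 0 0 -25 0 -1; 0 0 -35 0 -1; 0 0 -40 0 -1; 0 0 -30 0 -1")

```text
t: 5.35
ee_pos: [0.4539, -0.3483, 0.2921]
eef_rot: [0.981, -0.194, -0.0, 0.0]
contact_force: [0.8, -0.7, -2.1]
width: 0.0137
```

```bash
python3 -c "
from h import *
s=telemetry.read_state();print(s['width'],s['contact_force'])
go((.6462,-.1487,.290),3.5,15,-1)"
```

```text
0.013652178153371145 [ 0.78893717 -0.73537467 -2.06817919]
from [ 0.4539 -0.3483  0.2921] -22.38
6.8 -17.2 0.1 -1.73 -1; 7.3 -17.0 0.1 -1.73 -1; 7.8 -16.7 0.1 -1.73 -1; 8.3 -16.5 0.1 -1.73 -1; 8.8 -16.2 0.1 -1.73 -1
9.3 -16.0 0.1 -1.73 -1; 9.8 -15.7 0.1 -1.73 -1; 10.2 -15.4 0.1 -1.73 -1; 10.7 -15.1 0.1 -1.73 -1; 11.1 -14.7 0.1 -1.73 -1
11.6 -14.4 0.1 -1.73 -1; 12.0 -14.0 0.1 -1.73 -1; 12.4 -13.7 0.1 -1.73 -1; 12.8 -13.3 0.1 -1.73 -1; 13.2 -12.9 0.1 -1.73 -1
```

Weight of 2 N is felt, so the carrier is held.

Emit:
servo_tool(rows="6.8 -17.2 0 -1.73 -1; 7.3 -17.0 0 -1.73 -1; 7.8 -16.7 0 -1.73 -1; 8.3 -16.5 0 -1.73 -1; 8.8 -16.2 0 -1.73 -1")

```text
t: 5.85
ee_pos: [0.5179, -0.281, 0.2892]
eef_rot: [0.993, -0.119, -0.001, -0.001]
contact_force: [0.3, -0.2, -2.7]
width: 0.0137
```

Emit:
servo_tool(rows="9.3 -16.0 0 -1.73 -1; 9.8 -15.7 0 -1.73 -1; 10.2 -15.4 0 -1.73 -1; 10.7 -15.1 0 -1.73 -1; 11.1 -14.7 0 -1.73 -1")

```text
t: 6.35
ee_pos: [0.5821, -0.2145, 0.2892]
eef_rot: [0.999, -0.044, -0.001, -0.001]
contact_force: [-0.2, -0.7, -2.4]
width: 0.0135
```

Emit:
servo_tool(rows="11.6 -14.4 0 -1.73 -1; 12.0 -14.0 0 -1.73 -1; 12.4 -13.7 0 -1.73 -1; 12.8 -13.3 0 -1.73 -1; 13.2 -12.9 0 -1.73 -1")

```text
t: 6.85
ee_pos: [0.6474, -0.1477, 0.2903]
eef_rot: [0.999, 0.032, -0.0, -0.0]
contact_force: [-0.1, 0.1, -2.1]
width: 0.0136
```

Emit:
servo_tool(rows="0 0 0 0 -1; 0 0 0 0 -1; 0 0 0 0 -1; 0 0 0 0 -1; 0 0 0 0 -1")

```text
t: 7.35
ee_pos: [0.646, -0.1494, 0.2904]
eef_rot: [1.0, 0.031, 0.0, 0.0]
contact_force: [-0.2, 0.1, -3.6]
width: 0.0136
```

```bash
python3 - <<'E'
from h import *
np.set_printoptions(precision=4,suppress=True)
a=snap('scene');w=snap('wrist');w['fish']=1
s=telemetry.read_state();print(s['ee_pos'],s['eef_rot'],s['width'],s['contact_force'])
R=np.array([.6512,-.2313,.17]);L=np.array([.6240,.213,.17])
im=np.ascontiguousarray(w['img'][:,:,::-1])
for f in (0,.1,.2,.4,.6,.8,1): 
    p=proj(w,R+f*(L-R));print(f,p);cv2.drawMarker(im,(int(round(p[0])),int(round(p[1]))),(255,0,255),0,8,1)
c=cv2.resize(a['img'][110:270,220:420,::-1],(400,320),interpolation=cv2.INTER_CUBIC)
o=np.zeros((600,800,3),np.uint8);o[:320,:512]=cv2.resize(im,(512,320));o[:400,:640]=im;o[400:600,:250]=cv2.resize(c,(250,200))
cv2.imwrite('pics/w2.png',o)
E
```

```text
[ 0.6461 -0.1493  0.2905] [0.9995 0.0307 0.0001 0.0001] 0.012968576534887151 [-0.372   0.0007 -1.3792]
0 [318.8955 272.6379]
0.1 [318.9453 232.247 ]
0.2 [318.9917 186.4028]
0.4 [319.0568  84.1529]
0.6 [319.0662 -15.0679]
0.8 [319.03   -95.0541]
1 [ 318.974  -153.5319]
```

View pics/w2.png

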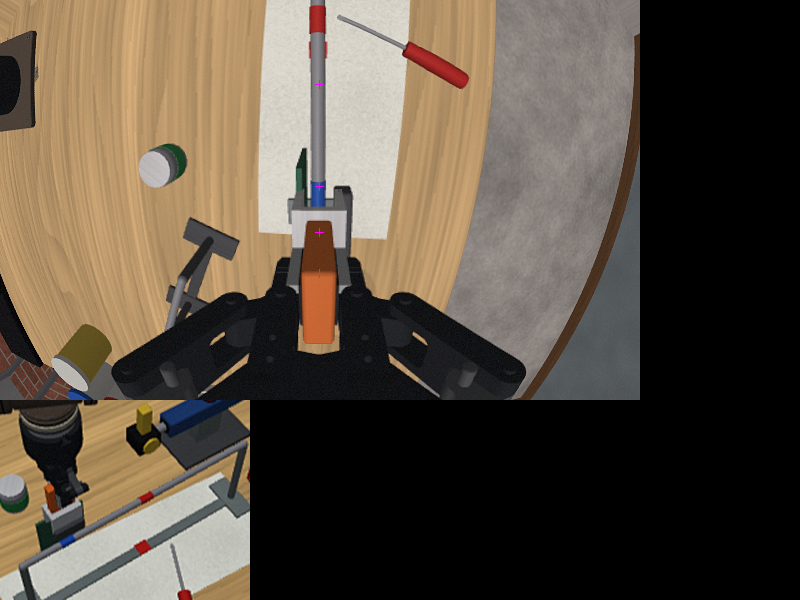

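The bar runs at column 318 and the bridge is centred at about 319.5, so they line up within about 1 mm. The blue band is directly below. Lowering now.

Emit:
servo_tool(rows="-0.3 0 15 0 -1; 0 0 15 0 -1; 0 0 15 0 -1; 0 0 15 0 -1; 0 0 12 0 -1")

```text
t: 7.95
ee_pos: [0.6452, -0.1486, 0.2155]
eef_rot: [1.0, 0.031, -0.001, -0.001]
contact_force: [0.1, 0.3, -2.3]
width: 0.0136
```

Emit:
servo_tool(rows="0 0 5 0 -1; 0 0 5 0 -1; 0 0 5 0 -1; 0 0 3 0 -1; 0 0 2 0 -1")

```text
t: 8.45
ee_pos: [0.6462, -0.149, 0.1985]
eef_rot: [1.0, 0.031, 0.0, 0.0]
contact_force: [0.5, 0.4, -2.6]
width: 0.0137
```

Emit:
servo_tool(rows="0 0 1 0 -1; 0 0 1 0 -1; 0 0 0.5 0 -1; 0 0 0 0 -1; 0 0 0 0 -1")

```text
t: 8.95
ee_pos: [0.6462, -0.1489, 0.1961]
eef_rot: [1.0, 0.031, 0.0, 0.0]
contact_force: [0.1, -0.3, -1.2]
width: 0.0136
```

Emit:
servo_tool(rows="0 0 0.5 0 -1; 0 0 0.5 0 -1; 0 0 0.5 0 -1; 0 0 0 0 -1; 0 0 0 0 -1")

```text
t: 9.45
ee_pos: [0.6462, -0.149, 0.196]
eef_rot: [1.0, 0.031, 0.0, 0.0]
contact_force: [-2.9, 1.1, 6.1]
width: 0.0131
```

Emit:
servo_tool(rows="0 -4 0 0 -1; 0 -8 0 0 -1; 0 -8 0 0 -1; 0 -8 0 0 -1; 0 -8 0 0 -1")

```text
t: 9.95
ee_pos: [0.6449, -0.1137, 0.196]
eef_rot: [1.0, 0.031, 0.002, 0.002]
contact_force: [1.3, -5.0, 6.5]
width: 0.0131
```

Emit:
servo_tool(rows="0 -8 0 0 -1; 0 -8 0 0 -1; 0 -8 0 0 -1; 0 -8 0 0 -1; 0 -8 0 0 -1")

```text
t: 10.45
ee_pos: [0.6424, -0.0737, 0.196]
eef_rot: [1.0, 0.031, 0.002, 0.002]
contact_force: [0.2, -5.8, 5.1]
width: 0.0137
```

Emit:
servo_tool(rows="0 -8 0 0 -1; 0 -8 0 0 -1; 0 -8 0 0 -1; 0 -8 0 0 -1; 0 -8 0 0 -1")

```text
t: 10.95
ee_pos: [0.6399, -0.0338, 0.196]
eef_rot: [1.0, 0.031, 0.002, 0.002]
contact_force: [1.0, -6.0, 5.7]
width: 0.0137
```

Emit:
servo_tool(rows="0 -8 0 0 -1; 0 -8 0 0 -1; 0 -8 0 0 -1; 0 -6 0 0 -1; 0 -5 0 0 -1")

```text
t: 11.45
ee_pos: [0.6376, 0.0013, 0.196]
eef_rot: [1.0, 0.031, 0.002, 0.002]
contact_force: [0.7, -5.2, 6.1]
width: 0.0133
```

Emit:
servo_tool(rows="0 0 0 0 -1; 0 0 0 0 -1; 0 0 0 0 -1; 0 0 0 0 -1; 0 0 0 0 -1")

```text
t: 11.95
ee_pos: [0.6376, 0.0021, 0.196]
eef_rot: [1.0, 0.031, 0.002, 0.0]
contact_force: [-0.5, -2.4, 6.2]
width: 0.0138
```

```bash
python3 - <<'E'
from h import *
np.set_printoptions(precision=4,suppress=True)
a=snap('scene');w=snap('wrist');b=snap('top')
s=telemetry.read_state();print(s['ee_pos'],s['eef_rot'],s['width'],s['contact_force'])
o=np.zeros((600,800,3),np.uint8);o[:400,:400]=cv2.resize(a['img'][120:240,270:390],(400,400));o[:400,400:]=w['img'][:,120:520]
o[400:,:400]=cv2.resize(b['img'][160:220,250:370],(400,200))
cv2.imwrite('pics/w3.png',o[:,:,::-1])
E
```

```text
[0.6376 0.0021 0.196 ] [0.9995 0.0313 0.0017 0.0004] 0.013137796949239642 [-0.0458 -3.1732  6.1441]
```

View pics/w3.png

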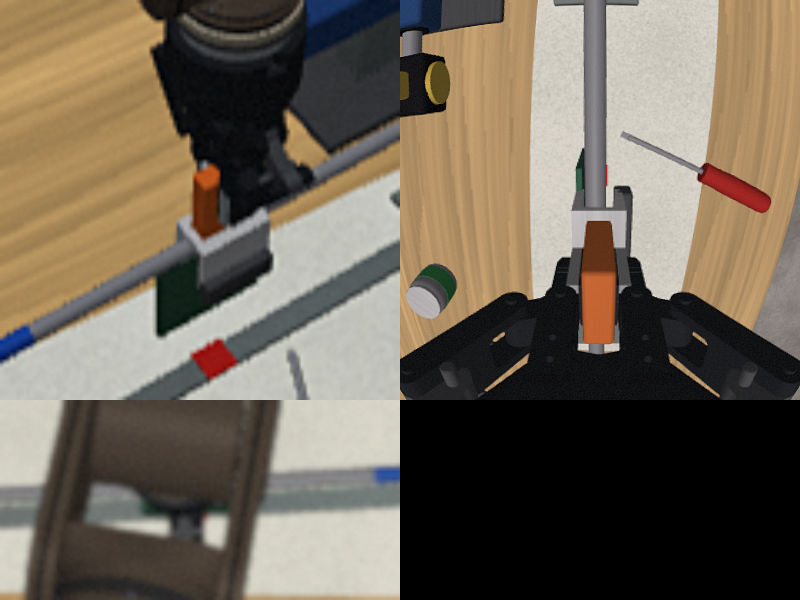

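The hook sits over the red band, which is hidden beneath it, and the foot patch lines up. I'll relieve the press by 1 mm, release and rise.

Emit:
servo_tool(rows="0 0.5 -0.5 0 -1; 0 0 -0.5 0 -1; 0 0 0 0 -0.3; 0 0 0 0 0.2; 0 0 0 0 1")

```text
t: 12.6
ee_pos: [0.6356, 0.002, 0.1938]
eef_rot: [1.0, 0.031, -0.002, -0.001]
contact_force: [-0.0, -0.7, -0.5]
width: 0.0566
```

Emit:
servo_tool(rows="0 0 0 0 1; 0 0 0 0 1; 0 0 -5 0 1; 0 0 -10 0 1; 0 0 -15 0 1")

```text
t: 13.1
ee_pos: [0.6363, 0.0013, 0.2257]
eef_rot: [1.0, 0.031, -0.001, -0.0]
contact_force: [0.3, 0.4, 0.8]
width: 0.085
```

Emit:
servo_tool(rows="0 0 -15 0 1; 0 0 -15 0 1; 0 0 -15 0 1; 0 0 -10 0 1; 0 0 0 0 1")

```text
t: 13.6
ee_pos: [0.6376, 0.0012, 0.2832]
eef_rot: [1.0, 0.031, 0.002, 0.0]
contact_force: [0.5, 0.0, 0.3]
width: 0.0855
```

```bash
python3 -c "
from h import *
s=telemetry.read_state();print(s['width'],s['contact_force'])
go((.4658,.2509,.2),2.8,15,-1)"
```

```text
0.08554936642764673 [0.50857722 0.02015831 0.30015924]
from [0.6376 0.0012 0.2832] 3.57
-10.4 -17.3 5.5 0.05 -1; -10.4 -17.3 5.5 0.05 -1; -10.4 -17.3 5.5 0.05 -1; -10.4 -17.3 5.5 0.05 -1; -10.5 -17.3 5.5 0.05 -1
-10.5 -17.3 5.5 0.05 -1; -10.5 -17.3 5.5 0.05 -1; -10.5 -17.3 5.5 0.05 -1; -10.5 -17.3 5.5 0.05 -1; -10.5 -17.2 5.5 0.05 -1
-10.5 -17.2 5.5 0.05 -1; -10.6 -17.2 5.5 0.05 -1; -10.6 -17.2 5.5 0.05 -1; -10.6 -17.2 5.5 0.05 -1; -10.6 -17.2 5.5 0.05 -1
```

Emit:
servo_tool(rows="-10.4 -17.3 0 0.05 -1; -10.4 -17.3 0 0.05 -1; -10.4 -17.3 0 0.05 -1; -10.4 -17.3 0 0.05 -1; -10.5 -17.3 0 0.05 -1")

```text
t: 14.1
ee_pos: [0.578, 0.0864, 0.2801]
eef_rot: [1.0, 0.029, -0.0, -0.0]
contact_force: [-0.2, 1.1, -0.5]
width: 0.0121
```

Emit:
servo_tool(rows="-10.5 -17.3 0 0.05 -1; -10.5 -17.3 0 0.05 -1; -10.5 -17.3 0 0.05 -1; -10.5 -17.3 0 0.05 -1; -10.5 -17.2 0 0.05 -1")

```text
t: 14.6
ee_pos: [0.5209, 0.1693, 0.2804]
eef_rot: [1.0, 0.027, 0.0, -0.0]
contact_force: [0.7, -0.4, -0.5]
width: 0.0003
```

Emit:
servo_tool(rows="-10.5 -17.2 16 0.05 -1; -10.6 -17.2 16 0.05 -1; -10.6 -17.2 16 0.05 -1; -10.6 -17.2 16 0.05 -1; -10.6 -17.2 16 0.05 -1")

```text
t: 15.1
ee_pos: [0.4636, 0.2523, 0.1999]
eef_rot: [1.0, 0.025, 0.0, -0.0]
contact_force: [0.3, 0.4, 0.1]
width: -0.0
```

Emit:
servo_tool(rows="0 0 10 0 -1; 0 0 10 0 -1; 0 0 0 0 -1; 0 0 0 0 -1; 0 0 0 0 -1")

```text
t: 15.6
ee_pos: [0.4658, 0.2507, 0.1813]
eef_rot: [1.0, 0.024, 0.001, -0.0]
contact_force: [0.6, -0.8, 0.2]
width: -0.0
```

```bash
python3 - <<'E'
from h import *
np.set_printoptions(precision=4,suppress=True)
a=snap('scene');b=snap('top');w=snap('wrist');w['fish']=1
s=telemetry.read_state();print(s['ee_pos'],s['eef_rot'],s['width'],s['contact_force'])
print('btn',proj(w,(.4658,.2509,.133)),'grip',proj(w,(.4735,.0975,.18)),'tcp',proj(w,s['ee_pos']))
for c,q in (('wrist','release_top'),('wrist','lamp_grip'),('scene','panel_centre')): print(q,[(r['position'],r['conf']) for r in finder.search_frame(c,q)])
o=np.zeros((600,800,3),np.uint8);o[:400,:640]=w['img']
o[400:,:300]=cv2.resize(a['img'][130:250,260:440],(300,200));o[400:,300:800]=cv2.resize(b['img'][150:280,150:475],(500,200))
cv2.imwrite('pics/w4.png',o[:,:,::-1])
E
```

```text
[0.4655 0.2508 0.1811] [ 0.9997  0.0242  0.0007 -0.0002] -0.00010664486871410378 [ 0.405  -0.0817  0.3918]
btn [319.1523 226.1417] grip [319.4591 416.1423] tcp [319.0789 262.2487]
release_top [([314.2, 221.5], 0.78)]
lamp_grip [([317.3, 342.7], 0.73)]
panel_centre [([335.3, 195.7], 0.86), ([320.4, 230.2], 0.64)]
```

View pics/w4.png

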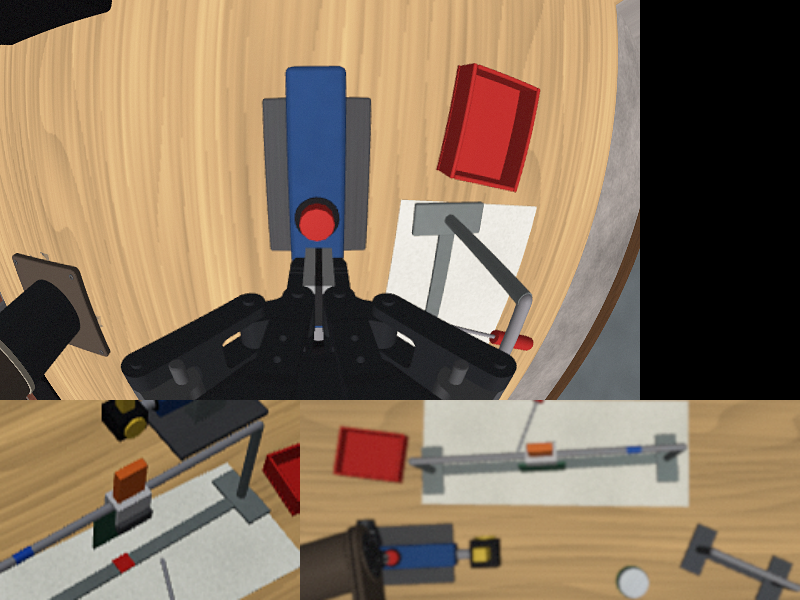

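The carrier hangs upright on the rail over the mark. The button is at (317,223) against a prediction of (319,226). Pressing it.

Emit:
servo_tool(rows="-1 0 10 0 -1; 0 0 12 0 -1; 0 0 12 0 -1; 0 0 10 0 -1; 0 0 4 0 -1")

```text
t: 16.4
ee_pos: [0.4629, 0.2506, 0.1305]
eef_rot: [1.0, 0.025, -0.002, 0.0]
contact_force: [-2.0, -0.8, 2.5]
width: -0.0001
```

Emit:
servo_tool(rows="0 0 2 0 -1; 0 0 2 0 -1; 0 0 2 0 -1; 0 0 2 0 -1; 0 0 1 0 -1")

```text
t: 16.9
ee_pos: [0.4641, 0.251, 0.125]
eef_rot: [1.0, 0.025, -0.0, 0.0]
contact_force: [-5.1, -2.3, 12.9]
width: 0.0001
```

Emit:
servo_tool(rows="0 0 0.5 0 -1; 0 0 0.5 0 -1; 0 0 0.5 0 -1; 0 0 0 0 -1; 0 0 0 0 -1")

```text
t: 17.4
ee_pos: [0.4642, 0.2511, 0.125]
eef_rot: [1.0, 0.025, -0.0, 0.0]
contact_force: [-7.4, -2.9, 14.5]
width: 0.0001
```

Bottomed at 0.125 m with 14 N, the full 8 mm. On to the grip.

Emit:
servo_tool(rows="0 0 -10 0 -1; 0 0 -20 0 -1; 0 0 -25 0 -1; 0 0 -25 0 -1; 0 0 -20 0 0")

```text
t: 17.9
ee_pos: [0.4646, 0.2512, 0.2235]
eef_rot: [1.0, 0.025, 0.002, -0.0]
contact_force: [0.9, -0.2, -0.0]
width: 0.0135
```

```bash
python3 -c "
from h import *
s=telemetry.read_state();print(s['width'],s['contact_force'])
b=snap('top');h=cv2.cvtColor(b['img'],cv2.COLOR_RGB2HSV);m=cv2.inRange(h,(20,150,100),(33,255,255));m[:,:240]=0;m[:,290:]=0;m[:243]=0;m[262:]=0
n,l,st,c=cv2.connectedComponentsWithStats(m);print(st,c,[atz(b,x,.18) for x in c])
go((.474,.0975,.225),2.8,10,1)"
```

```text
0.01354721015188446 [ 0.90302502 -0.19627187 -0.01462148]
[[     0      0    640    400 255905]
 [   262    246     11     10     95]] [[319.51955999 199.48121764]
 [266.81052632 250.09473684]] [array([ 0.59954477, -0.03159615,  0.18      ]), array([0.47401651, 0.09614434, 0.18      ])]
from [0.4664 0.2518 0.2274] 2.82
0.0 15.4 0.2 0.00 1; 0.0 15.4 0.2 0.00 1; 0.0 15.4 0.2 0.00 1; 0.0 15.4 0.2 0.00 1; 0.0 15.4 0.2 0.00 1
0.0 15.4 0.2 0.00 1; 0.0 15.4 0.2 0.00 1; 0.0 15.4 0.2 0.00 1; 0.0 15.4 0.2 0.00 1; 0.0 15.4 0.2 0.00 1
```

Emit:
servo_tool(rows="0 15.4 0 0 1; 0 15.4 0 0 1; 0 15.4 0 0 1; 0 15.4 0 0 1; 0 15.4 0 0 1")

```text
t: 18.45
ee_pos: [0.4667, 0.172, 0.2196]
eef_rot: [1.0, 0.024, -0.002, 0.0]
contact_force: [-0.3, 0.0, -0.5]
width: 0.0854
```

Emit:
servo_tool(rows="0 15.4 0 0 1; 0 15.4 0 0 1; 0 15.4 0 0 1; 0 15.4 0 0 1; 0 15.4 0 0 1")

```text
t: 18.95
ee_pos: [0.4702, 0.0952, 0.2196]
eef_rot: [1.0, 0.024, -0.002, 0.0]
contact_force: [-0.3, 0.4, 0.6]
width: 0.085
```

Emit:
servo_tool(rows="0 0 0 0 1; 0 0 0 0 1; 0 0 0 0 1; 0 0 0 0 1; 0 0 0 0 1")

```text
t: 19.45
ee_pos: [0.4714, 0.0975, 0.2217]
eef_rot: [1.0, 0.025, -0.0, -0.0]
contact_force: [0.1, 0.5, -0.0]
width: 0.0851
```

```bash
python3 - <<'E'
from h import *
np.set_printoptions(precision=4,suppress=True)
w=snap('wrist');w['fish']=1
s=telemetry.read_state();print(s['ee_pos'],s['eef_rot'],s['width'])
print('grip',proj(w,(.474,.0968,.18)),'btn',proj(w,(.4658,.2509,.125)))
h=cv2.cvtColor(w['img'],cv2.COLOR_RGB2HSV);m=cv2.inRange(h,(20,150,60),(33,255,255));n,l,st,c=cv2.connectedComponentsWithStats(m)
print([(st[i].tolist(),c[i]) for i in range(1,n) if st[i,4]>80])
cv2.imwrite('pics/w5.png',w['img'][:,:,::-1])
E
```

```text
[0.4714 0.0976 0.2218] [ 0.9997  0.025  -0.     -0.    ] 0.08541635486110707
grip [323.0847 231.5249] btn [321.749   10.9452]
[([349, 175, 6, 39, 189], array([351.7302, 195.4868])), ([305, 190, 33, 55, 1684], array([320.8937, 217.8705]))]
```

View pics/w5.png

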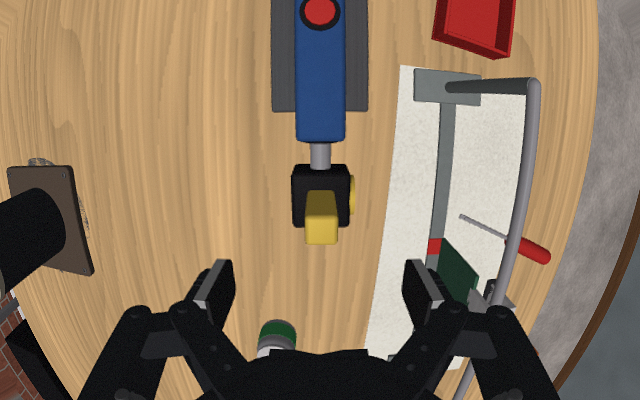

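The grip's top face is at about (321,230), against a prediction of (323,231.5). The tin is clear, and I'll shift +1.5 mm in x while descending.

Emit:
servo_tool(rows="0.5 0 20 0 1; 0.5 0 20 0 1; 0.5 0 20 0 1; 0 0 17 0 1; 0 0 12 0 1", grip_force=50)

```text
t: 20.0
ee_pos: [0.4724, 0.0975, 0.1315]
eef_rot: [1.0, 0.025, -0.001, -0.0]
contact_force: [-1.1, -0.4, -0.0]
width: 0.0855
```

Emit:
servo_tool(rows="0 0 0 0 -1; 0 0 0 0 -1; 0 0 0 0 -1; 0 0 0 0 -1; 0 0 0 0 -1")

```text
t: 20.5
ee_pos: [0.4733, 0.0972, 0.134]
eef_rot: [1.0, 0.025, 0.0, 0.0]
contact_force: [-3.2, 0.2, 4.1]
width: 0.0215
```

Emit:
servo_tool(rows="0 0 0 0 -1; 0 0 0 0 -1; 0 0 0 0 -1; 0 0 0 0 -1; 0 0 0 0 -1")

```text
t: 21.0
ee_pos: [0.4733, 0.0972, 0.134]
eef_rot: [1.0, 0.025, 0.0, 0.0]
contact_force: [-3.1, -0.0, 6.4]
width: 0.0219
```

Emit:
servo_tool(rows="0 5 0 0 -1; 0 9 0 0 -1; 0 10 0 0 -1; 0 10 0 0 -1; 0 10 0 0 -1")

```text
t: 21.5
ee_pos: [0.4757, 0.0539, 0.1339]
eef_rot: [1.0, 0.025, 0.001, -0.001]
contact_force: [-0.3, 4.8, 5.0]
width: 0.0216
```

Emit:
servo_tool(rows="0 10 0 0 -1; 0 10 0 0 -1; 0 10 0 0 -1; 0 10 0 0 -1; 0 10 0 0 -1")

```text
t: 22.0
ee_pos: [0.4784, 0.0042, 0.134]
eef_rot: [1.0, 0.025, 0.001, -0.001]
contact_force: [0.8, 6.7, 4.5]
width: 0.0211
```

Emit:
servo_tool(rows="0 4 0 0 -1; 0 4 0 0 -1; 0 3 0 0 -1; 0 2 0 0 -1; 0 2 0 0 -1")

```text
t: 22.5
ee_pos: [0.4792, -0.0104, 0.134]
eef_rot: [1.0, 0.025, 0.001, -0.001]
contact_force: [-0.0, 6.2, 5.2]
width: 0.0214
```

Emit:
servo_tool(rows="0 0.5 0 0 -1; 0 0.5 0 0 -1; 0 0 0 0 -1; 0 0 0 0 -1; 0 0 0 0 -1")

```text
t: 23.0
ee_pos: [0.4793, -0.0114, 0.134]
eef_rot: [1.0, 0.025, 0.001, -0.001]
contact_force: [1.6, 6.8, 4.4]
width: 0.0214
```

Only spring and friction so far (6.8 N); I'll pull on until the force jumps at the stop.

Emit:
servo_tool(rows="0 1 0 0 -1; 0 1 0 0 -1; 0 1 0 0 -1; 0 0 0 0 -1; 0 0 0 0 -1")

```text
t: 23.5
ee_pos: [0.4794, -0.0129, 0.1339]
eef_rot: [1.0, 0.025, 0.001, -0.003]
contact_force: [0.0, 12.2, 4.3]
width: 0.0214
```

Emit:
servo_tool(rows="0 1 0 0 -1; 0 1 0 0 -1; 0 1 0 0 -1; 0 0 0 0 -1; 0 0 0 0 -1")

```text
t: 24.0
ee_pos: [0.4794, -0.0129, 0.1339]
eef_rot: [1.0, 0.025, 0.001, -0.006]
contact_force: [2.1, 22.8, 6.6]
width: 0.0218
```

The stop is reached at y = -0.0129 (predicted -0.0138), with the force up to 23 N. I'll ease the pull, firm the grip and check.

Emit:
servo_tool(rows="0 -1 0 0 -1; 0 -1 0 0 -1; 0 0 0 0 -1; 0 0 0 0 -1; 0 0 0 0 -1", grip_force=65)

```text
t: 24.5
ee_pos: [0.4794, -0.0129, 0.134]
eef_rot: [1.0, 0.025, 0.001, -0.004]
contact_force: [-0.0, 15.7, 6.4]
width: 0.0214
```

```bash
python3 - <<'E'
from h import *
np.set_printoptions(precision=4,suppress=True)
a=snap('scene');b=snap('top');s=telemetry.read_state();print(s['t'],s['ee_pos'],s['width'],s['contact_force'])
h=cv2.cvtColor(a['img'],cv2.COLOR_RGB2HSV);m=cv2.inRange(h,(6,180,120),(17,255,255))
n,l,st,c=cv2.connectedComponentsWithStats(m);print([(st[i].tolist(),c[i]) for i in range(1,n) if st[i,4]>40 and 250<c[i][0]<420])
print('expected tab faces',proj(a,(.6378,.0022,.214)),proj(a,(.637,.0022,.237)))
o=np.zeros((600,800,3),np.uint8);o[:350,:]=cv2.resize(a['img'][80:255,200:600],(800,350));o[350:,:]=cv2.resize(b['img'][150:275,150:550],(800,250))
cv2.imwrite('pics/w6.png',o[:,:,::-1])
E
```

```text
24.6 [ 0.4794 -0.0129  0.134 ] 0.021342135557408146 [ 1.6585 15.3914  6.153 ]
[([329, 165, 19, 13, 111], array([338.0721, 171.045 ]))]
expected tab faces [337.2558 175.9706] [337.4427 168.8635]
```

View pics/w6.png

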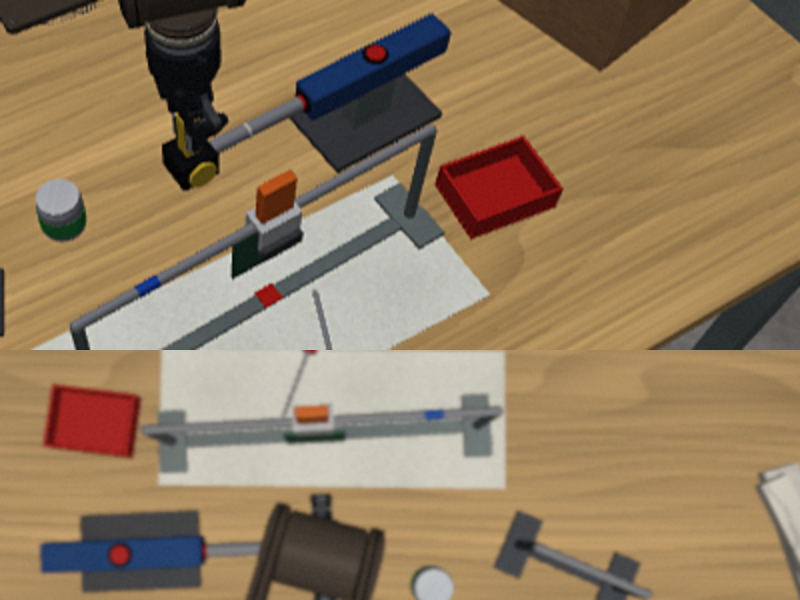

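The carrier hangs over the red mark, with its tab at (338,171), within about 1 px of the prediction. The button is down, the telescope is fully out with its red end collar showing at the housing, and the bystanders are untouched. Handing in.

```bash
python3 -c "
from bench import sign_off
print(sign_off())"
```

```text
the job is handed in; nothing more can be done
None
```

The job is done and handed in at about 24.6 s of the 72 s allowed.

- **Carrier:** I took it off the small stand, hooked it onto the rail at the blue band and slid it to the red mark without lifting it off, then let go. It hangs upright with the panel on the robot's side. In the final picture its tab is within about 1 px (a few mm) of where it should be. The red band itself is hidden under the hook, so I checked the place against the foot patch and my measured mark.
- **Lamp:** I pressed the release button until it bottomed at 0.125 m, its full 8 mm, at about 15 N. I then pulled the telescope out to its second stop. The force jumped at y = -12.9 mm against a predicted -13.8 mm. It finished gripped there with about 15 N of pull and a 65 N grip command.
- **Bystanders:** The paint tin, screwdriver and red tray were not touched and look unmoved in the final picture.
- **Disagreements:** The network's positions for the blue band (both cameras) and for the red mark (scene camera) did not match the pictures, so I used colour segmentation for those. No other check failed.

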